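# Uncap and raise the panorama camera, and hold it up

### The job

Get the panorama camera ready to photograph the paint rack. First take the orange lens cap off the camera and set it, open side down, flat in the round wooden dish; then press the red release button on the monopod all the way in, and pull the camera straight up past the first stop to the second stop, so that both sections are fully out. The monopod draws itself back in when let go, so finish while still holding the camera fully raised; leave the bottles, the pin box and the tin where they are.

Things in the scene. Friction and masses are not known exactly. Their poses are not given: they have to be found in the camera images.
- lens_cap: Loose orange lens cap, a cup upside down: 40 mm outer diameter, 28 mm high, inside 34 mm wide and 23 mm deep, about 25 g. Origin at the centre of its open underside, z up. It starts over the lens (28 mm wide, 18 mm high), rim on the camera's flat top, 158 mm above the stand's origin. Grip it across, fingertips at most 14 mm below its top, to stay above the dish's wall.
- cap_dish: Round wooden dish fixed to the top, 60 mm outer diameter, 14 mm high; its recess is 48 mm in diameter, and its floor is 4 mm above the origin. Origin at the centre of its underside. The cap set down properly has its origin 4 mm above the dish's origin.
- stand: The monopod, fixed to the top: round dark steel foot (110 mm diameter, 14 mm high), black column (38 mm) and grey collar (50 mm, top at 110 mm). Origin at the centre of the foot's underside, on the column's axis; z up. A grey arm reaches from the collar 85 mm along the stand's own -x axis and carries the red button. Its yaw varies.
- button_top (a point): Centre of the top of the red release button (26 mm diameter), 85 mm from the column's axis along the stand's -x and 112 mm above the stand's origin when not pressed. Pressed straight down with shut fingertips. The rim of its grey housing lies about 8 mm below the unpressed top.
- release_button (a joint): How far the release button is pressed (m): 0 out, 0.006 fully in. Moves against about 2.5 N of friction, has no spring and stays in where it is pushed. While it is out a bolt locks the telescope; from about 0.0045 on the telescope is free.
- camera_middle (a point): Middle of the camera, on its axis: upright black cylinder, 48 mm diameter, 44 mm high (22 mm above and below this point), the 28 mm wide lens standing 18 mm above its top. 136 mm above the stand's origin with the telescope in, 276 mm fully out. Grip it round the body from above, any yaw. When in, its underside is 4 mm above the grey collar.
- panorama_camera: The camera, fixed to the upper tube of the telescope (16 mm diameter). Origin at the centre of its underside, on the column's axis, 114 mm above the stand's origin with the telescope in and 254 mm fully out; z up.
- lower_section (a joint): How far the lower section of the telescope (25 mm tube) has come out of the column (m): 0 in, 0.070 at its stop. Its spring pulls it in with about 4 to 5 N plus the weight of 0.2 kg, so it starts out only after the upper section has reached its own stop (the first stop). The pull at the second stop is some 8 to 10 N.
- upper_section (a joint): How far the upper section with the camera has come out of the lower one (m): 0 in, 0.070 at its stop. This one comes out first and needs some 3 to 4 N; the first stop is at 0.070. A spring pulls it back.
- pin_box: Bystander: small loose plywood box, 54x84x29 mm, origin under its centre. Leave it.
- tip_tin: Bystander: loose flat teal tin, 70x98x30 mm, origin under its centre. Leave it.
- blue_bottle: Bystander: loose blue-violet squeeze bottle with a needle tip, 49x49x96 mm, origin under its centre. Leave it.
- slim_bottle: Bystander: loose slim light blue squeeze bottle with a needle tip, 32x31x109 mm, origin under its centre. Leave it.
- brown_bottle: Bystander: loose brown squeeze bottle with a needle tip, 50x49x99 mm, origin under its centre. Leave it.

How it is judged:
By the outcome, as a careful person would: the job done as asked, in the order asked, and still so for the second after the job is handed in, while the arm keeps its last pose, push and grip.
It also fails if it takes over 61 s, if anything falls off the work surface, if the arm or the gripper's body presses on something with over 40 N, if the wrist force passes 120 N, or if a joint passes its speed limit or range.

### The arm

A 6-joint arm with a two-finger parallel gripper is mounted at the origin on a cart in front of the work surface, level with it; the furniture and walls round the work are solid. World frame = base frame: x ahead of the robot, y to its left, z up, the work surface at z = 0. Lengths are in m, angles in rad, forces in N, time in s.
With the tool pointing down it reaches from about 0.325 to 0.9 m from the base axis. Payload 6.1 kg.
Tool frame: the origin (TCP) lies midway between the tips of the shut fingers; the grasp point (between the pads) lies 19 mm behind it; z points along the fingers, y is the line along which they close (so a half turn about z gives the same grasp; the last joint's range is limited). The gripper opens to 87 mm and grips with 3 to 60 N. Pads are 19 mm wide; open, the fingers measure 117 mm over their backs; the gripper's body (75 mm by 190 mm) begins 51 mm behind the grasp point.
Start: joints at [-1.379, 0.22, 1.526, -0, 1.395, -0.126], TCP at [0.195, -0.594, 0.184] pointing down, gripper open.
Joint ranges: [-2.98, 2.98], [-0.91, 2.08], [0.09, 2.57], [-1.24, 4.39], [0.2, 2.65], [-2.68, 2.68]. Speed limits (rad/s): [2.57, 2.57, 3.01, 3.14, 3.14, 3.14].

### API

Orientations are given as a rotation vector (axis times angle).
In Python, from bench import env, vision gives the robot as it stands.
- The arm moves only by the tool step_arm, never from a script. Its arguments are lists of equal length, an entry for each row: "twist": the turn, a rotation vector about the tool's x, y, z in degrees, a list of three; "offset": the shift along the tool's x, y, z in m, a list of three; "grip": the finger opening in m, from 0 to 0.087. A call has 1 to 20 rows; each row is the pose to reach, as a shift and turn from the pose commanded when the call began, along the tool's axes at that moment; what a row does not reach only later rows make up. A row lasts 1/10 s, in which the tool goes at most 50 mm and 8.59 degrees, less where a joint would pass 70% of its speed; a pose out of reach is approached as far as the arm can. A call with a gripper value outside its range is refused whole. The fingers move at their own pace and stop on an object; the grip force is fixed at half the most. Time passes only in rows, so rows that repeat a pose let the fingers close. It gives the time, the measured TCP pose, the force, the opening and the grip force at its end, in the units of the state.
- env.read_state(): the state, without advancing time (a new reading comes with each control period).
- vision.get_image(name): name is "side" or "top"; returns a dict with "img" (384x512x3 uint8, red, green, blue), "fx", "fy", "cx", "cy" (pixels), "k1" (the pictures are not rectified: a ray, as slopes to the right and down, at radius r is drawn at 1 + k1 r^2 times it, then the intrinsics apply), "world_to_cam" (4x4, takes a point from world to camera coordinates). Camera axes: x right, y up, looking along -z (the intrinsics and any distortion apply to the point x, -y, -z); pixel columns grow to the right and rows downward; lengths in m; the calibration is good to about 2 mm. A picture is of the moment at which its call begins. There is no depth.
- env.sign_off(): hands the job in; it is judged then, once.
The state is a dict: "clock": time; "joints": joint angles; "qvel": joint speeds; "effort": joint torques, N m; "ee_pos": TCP position; "ee_rot": TCP orientation; "ft_force": force on the tool from outside, world axes, zero at the start; "wrist_torque": the same for the moment, N m; "width": opening from 0.0 (shut) to 1.0 (fully open); "grip_force": force on a finger pad.
Only numpy, scipy, OpenCV 4.12 (cv2) and the standard library are available. Lean on these libraries where they do the work, as an engineer would, in place of code of your own. Each camera call takes 0.05 s, during which the arm holds its last target. There are 200 camera calls.

## Working session

There is one attempt and no reset: what is moved stays moved. The work goes in short steps, Python scripts to look and compute and a tool call to move; the robot and the scene stay as the last step left them, time stands still between calls to the robot, and variables do not carry over. Pictures are saved under pics/ and viewed, at most 10 in all, crops included, and the job is handed in when it is done.

Besides the shell and the picture viewer there is one more tool, called after "Call:" in YAML: its name, and indented under it one key for each argument. step_arm: Moves the arm, as the interface text tells. Its arguments: {"type":"object","properties":{"twist":{"type":"array","items":{"type":"array","items":{"type":"number"}}},"offset":{"type":"array","items":{"type":"array","items":{"type":"number"}}},"grip":{"type":"array","items":{"type":"number"}}},"required":["twist","offset","grip"]}

```bash
mkdir -p pics; cat > h.py <<'E'
import numpy as np, cv2
from bench import env, vision
def grab(n,f):
    d=vision.get_image(n); cv2.imwrite(f,d["img"][:,:,::-1]); return d
def ray(d,u,v):
    K=np.array([[d["fx"],0,d["cx"]],[0,d["fy"],d["cy"]],[0,0,1.]])
    p=cv2.undistortPoints(np.array([[[u,v]]],float),K,np.array([d["k1"],0,0,0,0.]))[0,0]
    T=np.array(d["world_to_cam"]);R=T[:3,:3]
    r=R.T@np.array([p[0],-p[1],-1]); return -R.T@T[:3,3], r/np.linalg.norm(r)
def proj(d,P):
    T=np.array(d["world_to_cam"]);c=T[:3,:3]@np.asarray(P,float)+T[:3,3]
    x,y=c[0]/-c[2],-c[1]/-c[2];s=1+d["k1"]*(x*x+y*y)
    return np.array([d["fx"]*x*s+d["cx"],d["fy"]*y*s+d["cy"]])
def tri(a,b):
    (o1,r1),(o2,r2)=a,b
    s=np.linalg.lstsq(np.stack([r1,-r2],1),o2-o1,rcond=None)[0]
    p,q=o1+s[0]*r1,o2+s[1]*r2
    return (p+q)/2,np.linalg.norm(p-q)
def atz(a,z):
    o,r=a; return o+r*(z-o[2])/r[2]
E
python3 - <<'E'
from h import *
for n in("side","top"):
    d=grab(n,f"pics/{n}0.png"); print(n,d["fx"],d["k1"],ray(d,256,192))
s=env.read_state();print(s["ee_pos"],s["ee_rot"],s["clock"],s["ft_force"])
E
```

```text
side 364.890443875955 -0.03430989901976699 (array([0.08246327, 1.00954856, 0.73522302]), array([ 0.33384607, -0.80258889, -0.49436613]))
top 380.68856279318203 0.03071109540602728 (array([ 0.28141158, -0.00687292,  1.24308037]), array([ 0.1847788 ,  0.03059197, -0.98230389]))
[ 0.19515573 -0.59308932  0.18265142] [-3.10028440e+00 -4.96781927e-01  1.28769651e-04] 0.1 [ 0.17427309  0.12211148 -0.19175236]
```

View pics/side0.png

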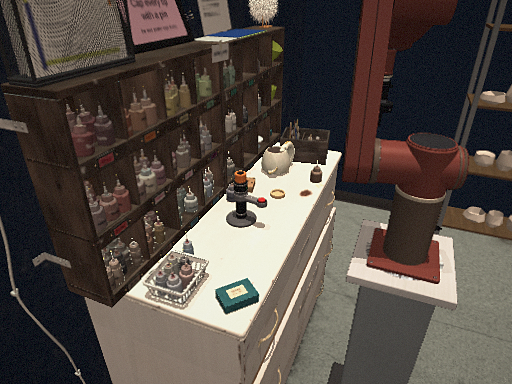

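View pics/top0.png

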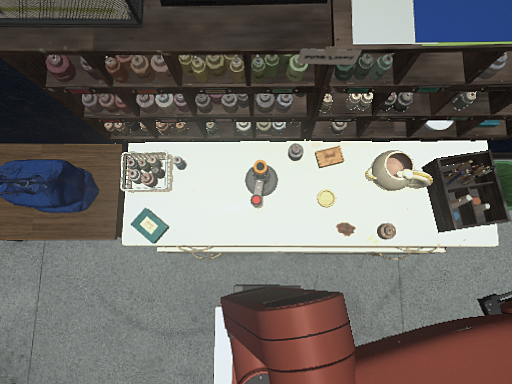

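The side view shows the cap at about (240,175), the button at (262,201) and the dish at (277,194). In the top view they are at (260,166), (256,201) and (326,199). I'll refine these with segmentation and enlarged crops.

```bash
python3 - <<'E'
from h import *
S=cv2.imread("pics/side0.png");T=cv2.imread("pics/top0.png")
a=cv2.resize(S[160:235,210:310],None,fx=8,fy=8,interpolation=3)[:300*2]
b=cv2.resize(T[145:220,240:340],None,fx=8,fy=8,interpolation=3)
cv2.imwrite("pics/c1.png",a);cv2.imwrite("pics/c2.png",b)
d={n:vision.get_image(n) for n in("side","top")}
for n,(y0,y1,x0,x1) in {"side":(160,235,210,310),"top":(145,220,240,340)}.items():
    hsv=cv2.cvtColor(d[n]["img"],cv2.COLOR_RGB2HSV)
    for k,lo,hi in(("orange",(6,150,80),(18,255,255)),("red",(0,170,90),(5,255,255)),("red2",(172,170,90),(180,255,255)),("wood",(14,50,120),(30,170,255))):
        m=np.zeros(hsv.shape[:2],np.uint8);m[y0:y1,x0:x1]=cv2.inRange(hsv,lo,hi)[y0:y1,x0:x1]
        c,l,st,ce=cv2.connectedComponentsWithStats(m)
        for i in range(1,c):
            if st[i,4]>8: print(n,k,st[i],ce[i].round(1))
E
```

```text
side orange [234 171  13  12 113] [240. 177.]
side orange [301 192   8   4  14] [304.3 193.4]
side red [258 198   7   4  25] [261.1 199.6]
side wood [261 160  32  18 372] [275.7 166.7]
side wood [229 164   5   3   9] [231.1 165.3]
side wood [246 173   9  16  58] [250.2 180.7]
side wood [270 189  15   9  95] [277.  192.7]
side wood [304 212   6  11  22] [307.  217.8]
side wood [253 222  12   6  42] [258.4 224.4]
side wood [298 224   8  11  28] [301.4 228.9]
top orange [256 161  10   4  12] [260.6 161.8]
top wood [315 145  25  22 382] [328.2 155.6]
top wood [253 160  15  14 112] [259.9 166.4]
top wood [317 189  19  18 225] [325.9 198.1]
```

View pics/c1.png

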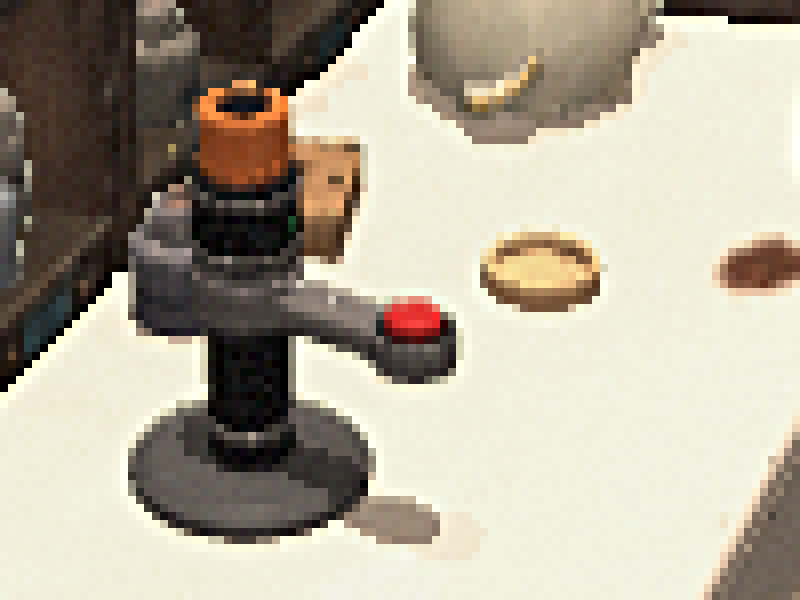

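View pics/c2.png

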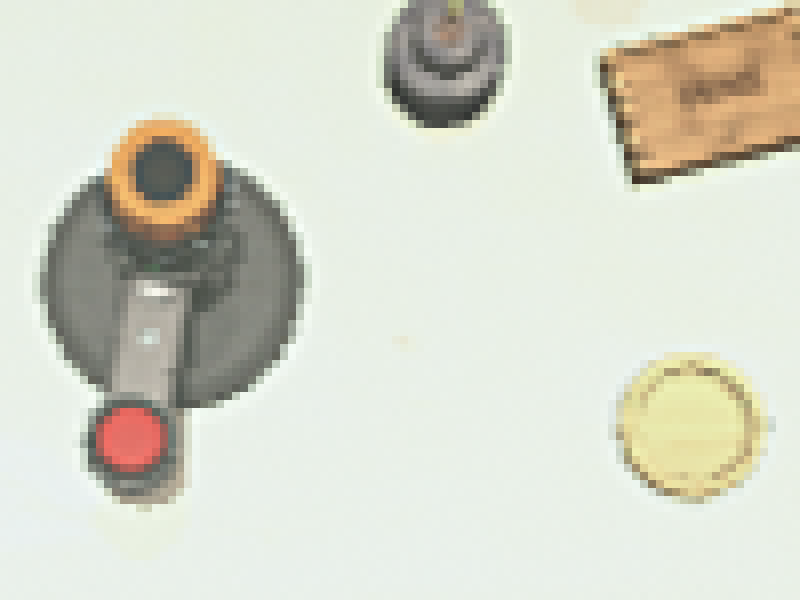

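The crops show:
- **Side:** cap top centre at crop (243,102), button (413,313), dish rim centre (543,260) and foot (251,468).
- **Top:** cap top centre at (164,173), button (131,437), dish (691,427) and foot (172,280).

Next I triangulate these.

```bash
python3 - <<'E'
from h import *
d={n:vision.get_image(n) for n in("side","top")}
P={"cap":((243,102),(164,173),.186),"btn":((413,313),(131,437),.112),"dish":((543,260),(691,427),.014),"foot":((251,466),(172,280),.014)}
for k,(s,t,z) in P.items():
    a=ray(d["side"],210+(s[0]+.5)/8-.5,160+(s[1]+.5)/8-.5);b=ray(d["top"],240+(t[0]+.5)/8-.5,145+(t[1]+.5)/8-.5)
    p,e=tri(a,b);print(k,p.round(4),"gap",e.round(4),"side@z",atz(a,z)[:2].round(4),"top@z",atz(b,z)[:2].round(4))
s=env.read_state()
R=cv2.Rodrigues(np.array(s["ee_rot"]))[0];print(R.round(4),s["ee_pos"])
E
```

```text
cap [0.5553 0.0147 0.1857] gap 0.0005 side@z [0.5548 0.0152] top@z [0.5554 0.0147]
btn [0.4721 0.0284 0.1092] gap 0.001 side@z [0.4699 0.0328] top@z [0.4721 0.0284]
dish [ 0.4922 -0.1975  0.012 ] gap 0.0014 side@z [ 0.4904 -0.1942] top@z [ 0.4925 -0.197 ]
foot [0.5561 0.0147 0.0021] gap 0.002 side@z [0.5473 0.0308] top@z [0.5544 0.0148]
[[ 9.499e-01  3.125e-01 -1.000e-04]
 [ 3.125e-01 -9.499e-01  6.000e-04]
 [ 1.000e-04 -6.000e-04 -1.000e+00]] [ 0.19522485 -0.59349373  0.18327121]
```

Call:
step_arm:
  twist:
    - [0,0,0]
    - [0,0,0]
    - [0,0,0]
    - [0,0,18.2]
    - [0,0,18.2]
    - [0,0,18.2]
    - [0,0,18.2]
    - [0,0,18.2]
    - [0,0,18.2]
    - [0,0,18.2]
    - [0,0,18.2]
    - [0,0,18.2]
    - [0,0,18.2]
    - [0,0,18.2]
    - [0,0,18.2]
    - [0,0,18.2]
    - [0,0,18.2]
    - [0,0,18.2]
    - [0,0,18.2]
    - [0,0,18.2]
  offset:
    - [0,0,-0.04]
    - [0,0,-0.08]
    - [0,0,-0.12]
    - [0.532,-0.465,-0.12]
    - [0.532,-0.465,-0.12]
    - [0.532,-0.465,-0.12]
    - [0.532,-0.465,-0.12]
    - [0.532,-0.465,-0.12]
    - [0.532,-0.465,-0.12]
    - [0.532,-0.465,-0.12]
    - [0.532,-0.465,-0.12]
    - [0.532,-0.465,-0.12]
    - [0.532,-0.465,-0.12]
    - [0.532,-0.465,-0.12]
    - [0.532,-0.465,-0.12]
    - [0.532,-0.465,-0.12]
    - [0.532,-0.465,-0.12]
    - [0.532,-0.465,-0.12]
    - [0.532,-0.465,-0.12]
    - [0.532,-0.465,-0.12]
  grip: [0.087,0.087,0.087,0.087,0.087,0.087,0.087,0.087,0.087,0.087,0.087,0.087,0.087,0.087,0.087,0.087,0.087,0.087,0.087,0.087]

```text
clock: 2.3
ee_pos: [0.555, 0.0136, 0.3035]
ee_rot: [3.141, -0.0, -0.001]
ft_force: [0.8, -0.3, 0.3]
width: 0.999
grip_force: 0.0
```

Call:
step_arm:
  twist:
    - [0,0,0]
    - [0,0,0]
    - [0,0,0]
    - [0,0,0]
    - [0,0,0]
    - [0,0,0]
    - [0,0,0]
  offset:
    - [0,-0.001,0.03]
    - [0,-0.001,0.06]
    - [0,-0.001,0.09]
    - [0,-0.001,0.11]
    - [0,-0.001,0.12]
    - [0,-0.001,0.129]
    - [0,-0.001,0.129]
  grip: [0.087,0.087,0.087,0.087,0.087,0.087,0.087]

```text
clock: 3.0
ee_pos: [0.5549, 0.0145, 0.1743]
ee_rot: [3.142, -0.002, -0.001]
ft_force: [0.4, -0.3, -0.0]
width: 1.0
grip_force: 0.0
```

```bash
python3 - <<'E'
from h import *
d=grab("side","pics/x.png");e=grab("top","pics/y.png")
a=cv2.resize(d["img"][130:205,200:280][:,:,::-1],None,fx=7,fy=7,interpolation=3)
cv2.imwrite("pics/c3.png",a);s=env.read_state();print(s["ee_pos"],s["ft_force"])
E
```

```text
[0.55596906 0.01480746 0.17576404] [ 0.66742796 -0.56245028  0.37117635]
```

View pics/c3.png

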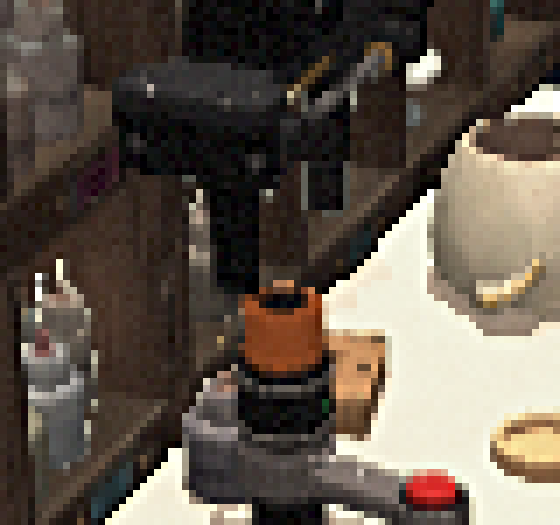

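The open fingers straddle the cap: the near fingertip is at crop (237,283) and the far one at (325,205). I'll check that against the projected fingertip positions.

```bash
python3 - <<'E'
from h import *
d=vision.get_image("side")
for P in([.555,.0585,.174],[.555,-.029,.174],[.555,.0147,.186],[.555,.0147,.158]):
    print((proj(d,P)-[200,130])*7)
E
```

```text
[240.88857435 356.97075896]
[317.06693591 281.03560197]
[279.6232466 295.6363396]
[280.73473465 347.21034841]
```

The fingers appear about 40 mm higher than the pose implies. I'll check whether the picture lagged the motion.

```bash
python3 - <<'E'
from h import *
d=vision.get_image("side");t=vision.get_image("top")
o=cv2.imread("pics/x.png")[:,:,::-1]
print("diff",(cv2.absdiff(o,d["img"]).max(2)>40).sum())
a=cv2.resize(d["img"][130:205,200:280][:,:,::-1],None,fx=5,fy=5,interpolation=3)
b=cv2.resize(t["img"][125:200,220:300][:,:,::-1],None,fx=5,fy=5,interpolation=3)
cv2.imwrite("pics/c4.png",np.hstack([a,b]))
for P in([.555,.0585,.174],[.555,-.029,.174]): print((proj(t,P)-[220,125])*5+[400,0])
s=env.read_state();print(s["ee_pos"],s["joints"],s["clock"])
E
```

```text
diff 299
[525.15969913 212.08694787]
[676.31018625 211.68636667]
[0.55617516 0.01513513 0.17593461] [-1.14532769e-01  6.06152400e-02  1.71832555e+00 -7.84694514e-06
  1.36050974e+00  1.45610791e+00] 3.25
```

View pics/c4.png

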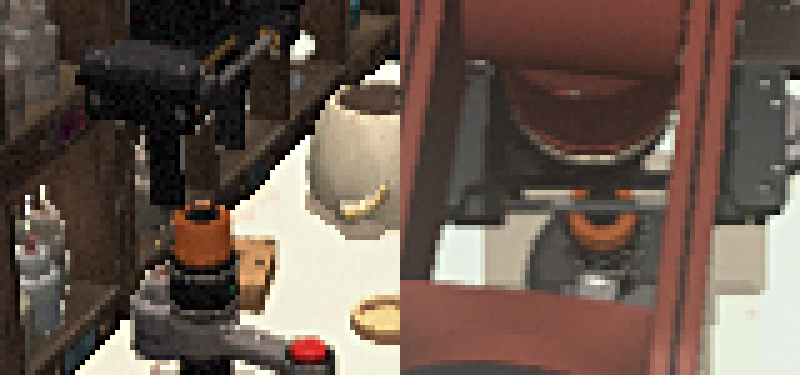

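```bash
python3 - <<'E'
from h import *
d=vision.get_image("side");t=vision.get_image("top")
for (u,v) in((168,203),(230,150)):
    a=ray(d,200+u/5,130+v/5); o,r=a
    print("tip: at z.174",atz(a,.174).round(3)," at x.555",(o+r*(.555-o[0])/r[0]).round(3), [ (o+r*(y-o[1])/r[1]).round(3) for y in(.0585,-.029)])
for x in(.518,.593):
  for y in (-.08,.11):
    for z in(.245,.285): print(x,y,z,"top",((proj(t,[x,y,z])-[220,125])*5+[400,0]).round(),"side",((proj(d,[x,y,z])-[200,130])*5).round())
# full views side by side
im=np.hstack([cv2.resize(d["img"][40:240,160:320],None,fx=2.5,fy=2.5),cv2.resize(t["img"][40:240,170:330],None,fx=2.5,fy=2.5)])
cv2.imwrite("pics/c5.png",im[:,:,::-1])
E
```

```text
tip: at z.174 [ 0.591 -0.01   0.174]  at x.555 [0.555 0.062 0.214] [array([0.557, 0.058, 0.212]), array([ 0.6  , -0.029,  0.164])]
tip: at z.174 [ 0.587 -0.107  0.174]  at x.555 [ 0.555 -0.036  0.21 ] [array([0.512, 0.058, 0.257]), array([ 0.552, -0.029,  0.213])]
0.518 -0.08 0.245 top [774. 245.] side [304.  88.]
0.518 -0.08 0.285 top [780. 228.] side [305.  33.]
0.518 0.11 0.245 top [421. 246.] side [187. 199.]
0.518 0.11 0.285 top [413. 228.] side [186. 139.]
0.593 -0.08 0.245 top [772. 111.] side [206.  72.]
0.593 -0.08 0.285 top [777.  88.] side [205.  18.]
0.593 0.11 0.245 top [424. 113.] side [ 78. 179.]
0.593 0.11 0.285 top [416.  90.] side [ 75. 120.]
```

View pics/c5.png

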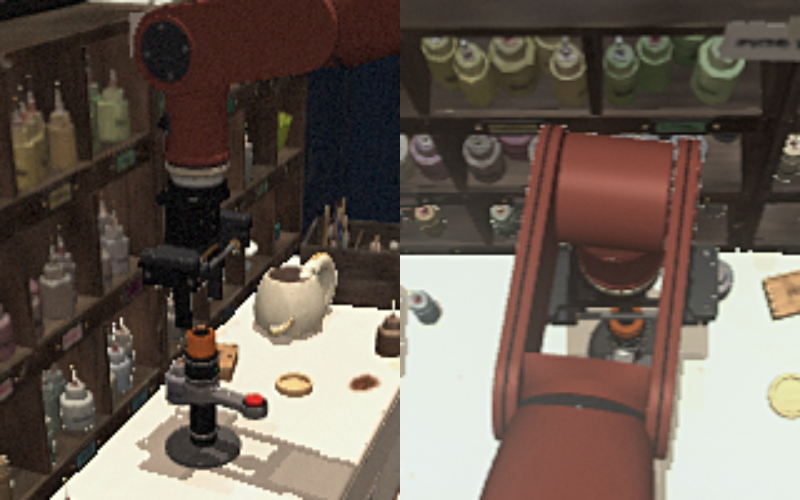

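The visible fingertips sit at z ≈ 0.212 at the right x and y, so the true tips seem to be about 38 mm above the reported TCP. A further 36 mm down is clear of everything either way, so I'll descend and check visually.

Call:
step_arm:
  twist:
    - [0,0,0]
    - [0,0,0]
    - [0,0,0]
    - [0,0,0]
  offset:
    - [0,0,0.012]
    - [0,0,0.024]
    - [0,0,0.036]
    - [0,0,0.036]
  grip: [0.087,0.087,0.087,0.087]

```text
clock: 3.75
ee_pos: [0.5531, 0.0155, 0.1353]
ee_rot: [-3.141, -0.0, 0.008]
ft_force: [-0.3, 0.6, -0.3]
width: 0.999
grip_force: 0.0
```

```bash
python3 - <<'E'
from h import *
d=grab("side","pics/z.png");t=vision.get_image("top")
im=np.hstack([cv2.resize(d["img"][130:205,200:280],None,fx=5,fy=5,interpolation=3),cv2.resize(t["img"][125:200,220:300],None,fx=5,fy=5,interpolation=3)])
cv2.imwrite("pics/c6.png",im[:,:,::-1])
s=env.read_state();print(s["ee_pos"],s["joints"],s["ft_force"])
for z in(.16,.17,.18): print(z,[((proj(d,[.555,y,z])-[200,130])*5).round() for y in(.062,-.033)])
E
```

```text
[0.55475034 0.01534086 0.13770886] [-1.14468205e-01  9.27527260e-02  1.75792871e+00  8.59166081e-06
  1.29265890e+00  1.45615789e+00] [0.0484069  0.70563767 0.260207  ]
0.16 [array([170., 276.]), array([229., 216.])]
0.17 [array([170., 263.]), array([229., 204.])]
0.18 [array([170., 249.]), array([229., 191.])]
```

View pics/c6.png

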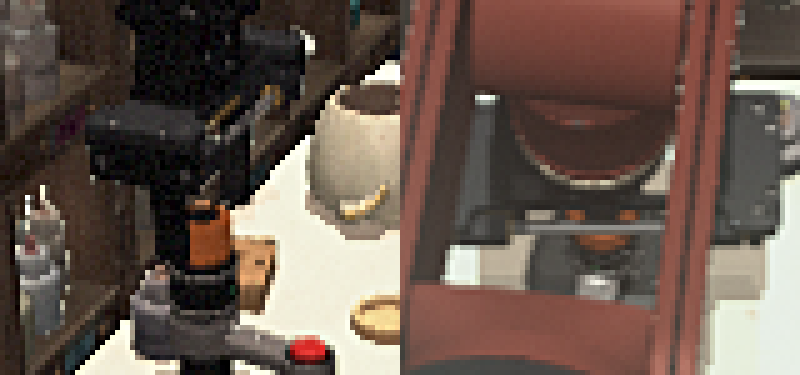

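The near tip is at crop (160,265) and the far tip at (230,200), which puts them at z ≈ 0.171–0.176, beside the cap and clear of the camera. I'll raise 3 mm and close.

Call:
step_arm:
  twist:
    - [0,0,0]
    - [0,0,0]
    - [0,0,0]
    - [0,0,0]
    - [0,0,0]
    - [0,0,0]
    - [0,0,0]
    - [0,0,0]
    - [0,0,0]
    - [0,0,0]
  offset:
    - [0,0,-0.003]
    - [0,0,-0.003]
    - [0,0,-0.003]
    - [0,0,-0.003]
    - [0,0,-0.003]
    - [0,0,-0.003]
    - [0,0,-0.003]
    - [0,0,-0.003]
    - [0,0,-0.003]
    - [0,0,-0.003]
  grip: [0.087,0.06,0.05,0.04,0.035,0.035,0.035,0.035,0.035,0.035]

```text
clock: 4.85
ee_pos: [0.5553, 0.0153, 0.1416]
ee_rot: [-3.142, -0.0, 0.0]
ft_force: [-0.3, -1.4, 0.2]
width: 0.444
grip_force: 30.0
```

Opening is 38.6 mm at 30 N, so it has the 40 mm cap and not the 48 mm camera. Lifting now.

Call:
step_arm:
  twist:
    - [0,0,0]
    - [0,0,0]
    - [0,0,0]
    - [0,0,0]
    - [0,0,0]
    - [0,0,0]
  offset:
    - [0,0,-0.01]
    - [0,0,-0.03]
    - [0,0,-0.05]
    - [0,0,-0.075]
    - [0,0,-0.1]
    - [0,0,-0.1]
  grip: [0.035,0.035,0.035,0.035,0.035,0.035]

```text
clock: 5.45
ee_pos: [0.5579, 0.015, 0.247]
ee_rot: [3.141, 0.0, 0.013]
ft_force: [-0.0, 0.2, 0.4]
width: 0.442
grip_force: 30.0
```

```bash
python3 - <<'E'
from h import *
d=grab("side","pics/z2.png");t=vision.get_image("top")
hsv=cv2.cvtColor(d["img"],cv2.COLOR_RGB2HSV)
m=cv2.inRange(hsv,(4,140,60),(20,255,255));m[:, :200]=0;m[:,290:]=0;m[:80]=0;m[190:]=0
c,l,st,ce=cv2.connectedComponentsWithStats(m)
for i in range(1,c):
    if st[i,4]>8: print(st[i],ce[i].round(1))
s=env.read_state();print(s["ee_pos"],s["ft_force"],s["width"])
for z in(.258,.272,.286): print(z,proj(d,[.555,.0147,z]).round(1))
cv2.imwrite("pics/c7.png",cv2.resize(d["img"][100:220,200:320],None,fx=5,fy=5,interpolation=3)[:,:,::-1])
E
```

```text
[240 113  10   8  17] [244.3 116.9]
[234 141  11  14  90] [239.9 148.2]
[0.55575831 0.01522326 0.24244374] [-0.74902793  0.12047355 -1.02589862] 0.4444551406230728
0.258 [239.5 152.5]
0.272 [239.4 148.5]
0.286 [239.4 144.5]
```

View pics/c7.png

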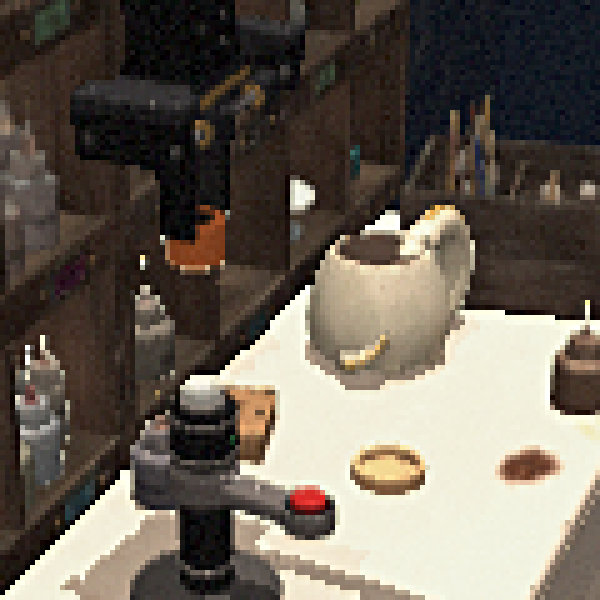

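The cap is out, the lens is bare, and the cap centre at pixel (240,148) matches z ≈ 0.272. I'll carry it to hover over the dish.

Call:
step_arm:
  twist:
    - [0,0,0]
    - [0,0,0]
    - [0,0,0]
    - [0,0,0]
    - [0,0,0]
    - [0,0,0]
    - [0,0,0]
    - [0,0,0]
    - [0,0,0]
    - [0,0,0]
    - [0,0,0]
    - [0,0,0]
    - [0,0,0]
    - [0,0,0]
    - [0,0,0]
  offset:
    - [-0.01,0.03,0]
    - [-0.02,0.065,0]
    - [-0.03,0.1,0]
    - [-0.04,0.135,0]
    - [-0.05,0.17,0]
    - [-0.06,0.2,0]
    - [-0.063,0.212,0]
    - [-0.063,0.212,0.03]
    - [-0.063,0.212,0.06]
    - [-0.063,0.212,0.1]
    - [-0.063,0.212,0.14]
    - [-0.063,0.212,0.17]
    - [-0.063,0.212,0.195]
    - [-0.063,0.212,0.21]
    - [-0.063,0.212,0.21]
  grip: [0.035,0.035,0.035,0.035,0.035,0.035,0.035,0.035,0.035,0.035,0.035,0.035,0.035,0.035,0.035]

```text
clock: 7.05
ee_pos: [0.4902, -0.195, 0.0287]
ee_rot: [-3.138, -0.001, 0.008]
ft_force: [-0.8, 0.3, -0.7]
width: 0.443
grip_force: 30.0
```

```bash
python3 - <<'E'
from h import *
d=vision.get_image("side");t=vision.get_image("top")
s=env.read_state();print(s["ee_pos"],s["ft_force"],s["width"])
im=[]
for D,z0,(x0,y0) in((d,0,(247,155)),(t,0,(296,165))):
    a=cv2.resize(D["img"][y0:y0+60,x0:x0+50],None,fx=8,fy=8,interpolation=3).copy()
    for zc,r,col in((.048,.02,(0,255,255)),(.014,.03,(0,0,255))):
        th=np.linspace(0,6.28,40)
        p=np.array([(proj(D,[.492+r*np.cos(q),-.197+r*np.sin(q),zc])-[x0,y0]+.5)*8 for q in th])
        cv2.polylines(a,[p.astype(int)],True,col,1)
    im.append(a)
cv2.imwrite("pics/c8.png",np.hstack(im)[:,:,::-1])
E
```

```text
[ 0.49273935 -0.19661987  0.03203015] [ 0.59492789  0.32946759 -0.15605516] 0.4396270317190637
```

View pics/c8.png

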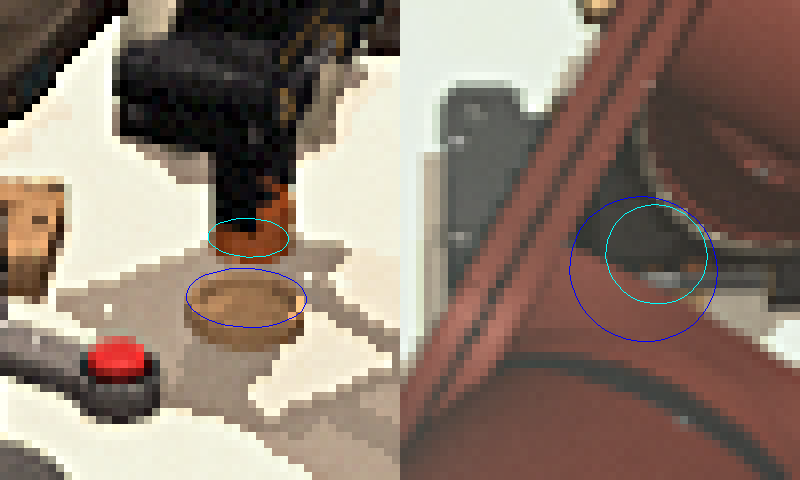

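The cap hovers over the dish. In the side view the cap bottom spans about 214–294 px at 8x and the dish rim 186–303 px, so the cap may be about 2 mm off toward -x. I've now viewed 10 pictures, so everything after this is numeric. I'll measure the offset.

```bash
python3 - <<'E'
from h import *
d=vision.get_image("side");I=d["img"].astype(int);hsv=cv2.cvtColor(d["img"],cv2.COLOR_RGB2HSV)
for v in range(178,189): # cap rows
    print(v,[''.join('O' if (h<14 and s>140 and V>50) else ('#' if V<60 else ('d' if 8<h<28 and s>60 else '.')) for h,s,V in hsv[v,266:290])])
for v in range(187,200):
    print(v,[''.join('d' if (8<h<28 and s>70) else '.' for h,s,V in hsv[v,266:290])])
print(proj(d,[.492,-.197,.014]),proj(d,[.492,-.197,0]),proj(d,[.492,-.197,.048]),[proj(d,[.492-.923*r,-.197-.384*r,.048])[0].round(2) for r in(-.02,.02)],[proj(d,[.492-.923*r,-.197-.384*r,.014])[0].round(2) for r in(-.03,.03)])
E
```

```text
178 ['.......########OO.......']
179 ['.......#######OOO.......']
180 ['.......######OOOO.......']
181 ['.......######OOOO.......']
182 ['.......OO####OOOO.......']
183 ['.......OOOOOOOOOO.......']
184 ['.......OOOOOOOOOO.......']
185 ['.......dOOOOOOOOO..d...d']
186 ['........dOOOOOOO..dddddd']
187 ['.d.dd................dd.']
188 ['.ddd.....d.d......d..d..']
187 ['......................d.']
188 ['........................']
189 ['......dddddddddd........']
190 ['.....ddddddddddddd......']
191 ['....ddddddddddddddd.....']
192 ['....ddddddddddddddd.....']
193 ['....ddddddddddddddd.....']
194 ['....ddddddddddddddd.....']
195 ['....ddddddddddddddd.....']
196 ['.....dddddddddddddd.....']
197 ['......dddddddddddd......']
198 ['........ddddddd.........']
199 ['........................']
[277.29146397 191.66430771] [277.18391846 194.6905464 ] [277.55642672 184.19493925] [np.float64(272.51), np.float64(282.61)] [np.float64(269.8), np.float64(284.78)]
```

The cap centre is at 277.5 px and the dish at 277.0, as predicted, so they're aligned within about 1 mm. The cap bottom is at z ≈ 0.048. Lowering.

Call:
step_arm:
  twist:
    - [0,0,0]
    - [0,0,0]
    - [0,0,0]
    - [0,0,0]
    - [0,0,0]
    - [0,0,0]
  offset:
    - [0,0,0.015]
    - [0,0,0.03]
    - [0,0,0.037]
    - [0,0,0.04]
    - [0,0,0.042]
    - [0,0,0.042]
  grip: [0.035,0.035,0.035,0.035,0.035,0.035]

```text
clock: 7.8
ee_pos: [0.4923, -0.1968, -0.0105]
ee_rot: [-3.141, -0.0, 0.0]
ft_force: [-0.4, 1.1, -0.5]
width: 0.438
grip_force: 30.0
```

Call:
step_arm:
  twist:
    - [0,0,0]
    - [0,0,0]
    - [0,0,0]
  offset:
    - [0,0,0.001]
    - [0,0,0.002]
    - [0,0,0.002]
  grip: [0.035,0.035,0.035]

```text
clock: 8.1
ee_pos: [0.4925, -0.1968, -0.0122]
ee_rot: [3.141, 0.0, 0.0]
ft_force: [0.3, 0.8, -0.3]
width: 0.444
grip_force: 30.0
```

Call:
step_arm:
  twist:
    - [0,0,0]
    - [0,0,0]
  offset:
    - [0,0,0.001]
    - [0,0,0.001]
  grip: [0.035,0.035]

```text
clock: 8.3
ee_pos: [0.4926, -0.1969, -0.0124]
ee_rot: [3.141, 0.0, 0.0]
ft_force: [-2.8, 1.8, 6.0]
width: 0.448
grip_force: 30.0
```

```bash
python3 - <<'E'
from h import *
d=vision.get_image("side");hsv=cv2.cvtColor(d["img"],cv2.COLOR_RGB2HSV)
for v in range(183,200):
    print(v,''.join('O' if (h<14 and s>140 and V>50) else ('#' if V<60 else ('d' if 8<h<28 and s>60 else '.')) for h,s,V in hsv[v,266:290]))
print([proj(d,[.492,-.197,z])[1].round(1) for z in(.004,.032)],env.read_state()["ft_force"])
E
```

```text
183 .....#.##########.......
184 .......##########.d.....
185 .......##########dd.....
186 ......d######OO##..dd..d
187 .....d.######OOOO...dddd
188 ..ddd..########OO...d.d.
189 d.d...d######OOOO...dd..
190 ..d..dd#####OOOOOd......
191 ....ddd#####OOOOOdd...d.
192 ....dddOO###OOOOOdd...d.
193 d...dddOOOOOOOOOOddddd..
194 ..d.ddddOOOOOOOOOdd...dd
195 ....ddddddOOdOddddd.....
196 d....dddddddddddddd.....
197 .d....dOdddddddddd......
198 ........dddddddd........
199 ....d......d.d.dd.......
[np.float64(193.8), np.float64(187.7)] [-1.56978963  1.30501698  6.39585754]
```

There's 6 N of contact at the expected height and the cap is inside the rim. I'll release and rise.

Call:
step_arm:
  twist:
    - [0,0,0]
    - [0,0,0]
    - [0,0,0]
    - [0,0,0]
    - [0,0,0]
    - [0,0,0]
    - [0,0,0]
    - [0,0,0]
    - [0,0,0]
    - [0,0,0]
    - [0,0,0]
    - [0,0,0]
  offset:
    - [0,0,-0.001]
    - [0,0,-0.001]
    - [0,0,-0.001]
    - [0,0,-0.001]
    - [0,0,-0.001]
    - [0,0,-0.02]
    - [0,0,-0.05]
    - [0,0,-0.09]
    - [0,0,-0.13]
    - [0,0,-0.17]
    - [0,0,-0.2]
    - [0,0,-0.2]
  grip: [0.06,0.06,0.06,0.06,0.06,0.06,0.06,0.06,0.06,0.06,0.06,0.06]

```text
clock: 9.55
ee_pos: [0.4954, -0.1985, 0.1924]
ee_rot: [3.137, 0.0, 0.013]
ft_force: [0.0, 0.4, 0.7]
width: 0.687
grip_force: 0.0
```

```bash
python3 - <<'E'
from h import *
d=vision.get_image("side");hsv=cv2.cvtColor(d["img"],cv2.COLOR_RGB2HSV)
for v in range(183,200):
    print(v,''.join('O' if (h<14 and s>140 and V>50) else ('#' if V<60 else ('d' if 8<h<28 and s>60 else '.')) for h,s,V in hsv[v,266:290]))
th=np.linspace(0,6.28,60);p=np.array([proj(d,[.492+.02*np.cos(q),-.197+.02*np.sin(q),.032]) for q in th]);print(p.min(0),p.max(0))
s=env.read_state();print(s["ee_pos"],s["ft_force"],s["width"])
E
```

```text
183 ....ddd.dddddd..........
184 ....d.d......d.dd.d.....
185 ...d.d...........d.ddd..
186 .dd.d...dOdddOdd...dd...
187 dd.d...dOO#OOOOOd..d....
188 ..d....OO######OO..d....
189 .d....dOOOO##OOOO.......
190 .....ddOOOOOOOOOOd......
191 d...dddOOOOOOOOOOdd.....
192 ..d.dddOOOOOOOOOOdd..d..
193 ....dddOOOOOOOOOOdd..d.d
194 ....ddddOOOOOOOOOdd..ddd
195 d.d.ddddddOOOdddddd....d
196 .....dddddddddddddd.....
197 ..d..ddddddddddddd......
198 ..d.....dddddddd........
199 .d........dd............
[272.40564471 185.32729507] [282.46218925 190.19031648]
[ 0.49402607 -0.19768348  0.18944912] [ 0.96350149 -0.12191309 -0.83090139] 0.6919765687952707
```

The cap sits upright and flat in the dish: its top ellipse is at rows 186–190, predicted 185–190. Now I go to the button with fingers shut.

Call:
step_arm:
  twist:
    - [0,0,0]
    - [0,0,0]
    - [0,0,0]
    - [0,0,0]
    - [0,0,0]
    - [0,0,0]
    - [0,0,0]
    - [0,0,0]
    - [0,0,0]
    - [0,0,0]
    - [0,0,0]
    - [0,0,0]
  offset:
    - [0,-0.03,0]
    - [-0.005,-0.07,0]
    - [-0.01,-0.11,0]
    - [-0.015,-0.15,0]
    - [-0.02,-0.19,0]
    - [-0.0205,-0.2255,0]
    - [-0.0205,-0.2255,0]
    - [-0.0205,-0.2255,0.02]
    - [-0.0205,-0.2255,0.04]
    - [-0.0205,-0.2255,0.057]
    - [-0.0205,-0.2255,0.057]
    - [-0.0205,-0.2255,0.057]
  grip: [0.0,0.0,0.0,0.0,0.0,0.0,0.0,0.0,0.0,0.0,0.0,0.0]

```text
clock: 10.8
ee_pos: [0.4711, 0.0283, 0.1288]
ee_rot: [-3.142, 0.001, 0.004]
ft_force: [0.1, 0.3, 0.6]
width: 0.002
grip_force: 0.0
```

```bash
python3 - <<'E'
from h import *
d=vision.get_image("side");hsv=cv2.cvtColor(d["img"],cv2.COLOR_RGB2HSV)
for v in range(170,205):
    print(v,''.join('R' if (h<7 or h>172) and s>150 and V>80 else ('#' if V<65 else '.') for h,s,V in hsv[v,246:280]))
s=env.read_state();print(s["ee_pos"],s["ft_force"],s["width"])
for z in(.112,.13,.15,.165): print(z,proj(d,[.4715,.0285,z]).round(1))
E
```

```text
170 ##################.##.............
171 #####################.............
172 ##############.######.............
173 ##############.######.............
174 #####################.............
175 ...#################..............
176 .........###########..............
177 ............########..............
178 ............########..............
179 ............########..............
180 #...........########..............
181 #...........########..............
182 #.......#...########..............
183 #.......#...########..............
184 #.......#....######...............
185 #......#..........................
186 #......#..........................
187 ##................................
188 ##...........................#####
189 ##....#........................###
190 ##....#...........................
191 ##................................
192 ##................................
193 .#................................
194 .#................................
195 ..................................
196 ..................................
197 ..................................
198 .............RRRRR................
199 ...........#RRRRRRR...............
200 ##.#.......#RRRRRRR##.............
201 ######.....#.RRRRRR##.............
202 ....#######.###..####.............
203 ........#####.##...##.............
204 ..........##...#..###.............
[0.47193918 0.0282937  0.12975865] [-0.31459686  0.3175549  -0.66444053] 0.008394688281375264
0.112 [261.2 198. ]
0.13 [261.3 193.3]
0.15 [261.3 188.1]
0.165 [261.4 184.1]
```

The fingertips are at pixel (261.5,184), so z ≈ 0.163, centred over the button at (261,199). The reported z is again about 34 mm low. I'll descend to about 5 mm above the button, then press under force feedback.

Call:
step_arm:
  twist:
    - [0,0,0]
    - [0,0,0]
    - [0,0,0]
    - [0,0,0]
    - [0,0,0]
  offset:
    - [0,0,0.02]
    - [0,0,0.035]
    - [0,0,0.042]
    - [0,0,0.045]
    - [0,0,0.045]
  grip: [0.0,0.0,0.0,0.0,0.0]

```text
clock: 11.35
ee_pos: [0.4722, 0.0286, 0.0851]
ee_rot: [3.142, 0.0, 0.001]
ft_force: [0.2, 0.6, 0.6]
width: 0.003
grip_force: 0.0
```

Call:
step_arm:
  twist:
    - [0,0,0]
    - [0,0,0]
    - [0,0,0]
    - [0,0,0]
  offset:
    - [0,0,0.002]
    - [0,0,0.004]
    - [0,0,0.006]
    - [0,0,0.006]
  grip: [0.0,0.0,0.0,0.0]

```text
clock: 11.75
ee_pos: [0.4717, 0.0288, 0.0785]
ee_rot: [-3.142, -0.0, 0.0]
ft_force: [-0.5, 0.4, 1.0]
width: 0.004
grip_force: 0.0
```

Call:
step_arm:
  twist:
    - [0,0,0]
    - [0,0,0]
    - [0,0,0]
  offset:
    - [0,0,0.001]
    - [0,0,0.002]
    - [0,0,0.003]
  grip: [0.0,0.0,0.0]

```text
clock: 12.05
ee_pos: [0.4719, 0.0287, 0.0756]
ee_rot: [3.142, 0.0, -0.0]
ft_force: [0.4, -0.3, -0.5]
width: 0.005
grip_force: 0.0
```

Call:
step_arm:
  twist:
    - [0,0,0]
    - [0,0,0]
  offset:
    - [0,0,0.001]
    - [0,0,0.002]
  grip: [0.0,0.0]

```text
clock: 12.25
ee_pos: [0.4718, 0.0287, 0.0735]
ee_rot: [3.142, 0.0, -0.0]
ft_force: [-0.6, 0.7, 0.2]
width: 0.002
grip_force: 0.0
```

Call:
step_arm:
  twist:
    - [0,0,0]
    - [0,0,0]
  offset:
    - [0,0,0.001]
    - [0,0,0.001]
  grip: [0.0,0.0]

```text
clock: 12.45
ee_pos: [0.4719, 0.0288, 0.0727]
ee_rot: [-3.142, -0.0, -0.0]
ft_force: [-1.4, 0.2, 1.0]
width: 0.005
grip_force: 0.4
```

Call:
step_arm:
  twist:
    - [0,0,0]
    - [0,0,0]
  offset:
    - [0,0,0.001]
    - [0,0,0.002]
  grip: [0.0,0.0]

```text
clock: 12.65
ee_pos: [0.4719, 0.0287, 0.0707]
ee_rot: [3.142, 0.0, 0.0]
ft_force: [-1.5, -0.1, 2.2]
width: 0.008
grip_force: 1.2
```

Call:
step_arm:
  twist:
    - [0,0,0]
    - [0,0,0]
  offset:
    - [0,0,0.001]
    - [0,0,0.002]
  grip: [0.0,0.0]

```text
clock: 12.85
ee_pos: [0.4719, 0.0287, 0.0686]
ee_rot: [3.142, 0.0, 0.0]
ft_force: [-1.6, -0.1, 2.2]
width: 0.006
grip_force: 1.2
```

Call:
step_arm:
  twist:
    - [0,0,0]
    - [0,0,0]
  offset:
    - [0,0,0.001]
    - [0,0,0.001]
  grip: [0.0,0.0]

```text
clock: 13.05
ee_pos: [0.4719, 0.0288, 0.0675]
ee_rot: [-3.142, -0.0, -0.0]
ft_force: [-0.6, 0.1, 0.9]
width: 0.006
grip_force: 0.5
```

The button is sliding at about 2.5 N, having made contact near reported z 0.073. I'll keep going to its hard stop.

Call:
step_arm:
  twist:
    - [0,0,0]
    - [0,0,0]
  offset:
    - [0,0,0.001]
    - [0,0,0.001]
  grip: [0.0,0.0]

```text
clock: 13.25
ee_pos: [0.4719, 0.0287, 0.0672]
ee_rot: [3.142, 0.0, -0.0]
ft_force: [-2.3, 0.5, 6.6]
width: 0.007
grip_force: 3.5
```

Call:
step_arm:
  twist:
    - [0,0,0]
    - [0,0,0]
  offset:
    - [0,0,0.0005]
    - [0,0,0.0005]
  grip: [0.0,0.0]

```text
clock: 13.45
ee_pos: [0.472, 0.0287, 0.0672]
ee_rot: [3.141, 0.001, -0.0]
ft_force: [-4.7, 0.3, 10.1]
width: 0.0
grip_force: 5.2
```

It hit the hard stop (10 N) after about 6 mm of travel. I'll retreat and go over the camera with the gripper open.

Call:
step_arm:
  twist:
    - [0,0,0]
    - [0,0,0]
    - [0,0,0]
    - [0,0,0]
    - [0,0,0]
    - [0,0,0]
    - [0,0,0]
    - [0,0,0]
    - [0,0,0]
    - [0,0,0]
    - [0,0,0]
    - [0,0,0]
    - [0,0,0]
    - [0,0,0]
    - [0,0,0]
    - [0,0,0]
    - [0,0,0]
    - [0,0,0]
  offset:
    - [0,0,-0.01]
    - [0,0,-0.04]
    - [0,0,-0.08]
    - [0,0,-0.12]
    - [0,0,-0.16]
    - [0,0,-0.185]
    - [0.02,0.005,-0.185]
    - [0.05,0.01,-0.185]
    - [0.075,0.0138,-0.185]
    - [0.0835,0.0138,-0.185]
    - [0.0835,0.0138,-0.185]
    - [0.0835,0.0138,-0.15]
    - [0.0835,0.0138,-0.12]
    - [0.0835,0.0138,-0.09]
    - [0.0835,0.0138,-0.065]
    - [0.0835,0.0138,-0.045]
    - [0.0835,0.0138,-0.04]
    - [0.0835,0.0138,-0.04]
  grip: [0.0,0.0,0.0,0.087,0.087,0.087,0.087,0.087,0.087,0.087,0.087,0.087,0.087,0.087,0.087,0.087,0.087,0.087]

```text
clock: 15.25
ee_pos: [0.5542, 0.0153, 0.1058]
ee_rot: [-3.141, -0.001, 0.003]
ft_force: [-0.2, -0.9, -0.1]
width: 0.999
grip_force: 0.0
```

```bash
python3 - <<'E'
from h import *
d=vision.get_image("side");hsv=cv2.cvtColor(d["img"],cv2.COLOR_RGB2HSV)
for v in range(164,192):
    print(v,''.join('%x'%(V//16) for h,s,V in hsv[v,222:256]))
s=env.read_state();print(s["ee_pos"],s["ft_force"],s["width"])
for z in(.13,.14,.15): print(z,[proj(d,[.555,y,z]).round(1)-[222,0] for y in(.062,-.033)])
E
```

```text
164 3222334333233351333211057620a221ff
165 1111122223383343331627345200a210ff
166 1121211011142223220314353110520fff
167 101011122111111221131223100010ffff
168 10110011011111111013211101100fffff
169 1111010011111112101311111010cfffff
170 0000011001011100111201111110ffffff
171 1011011110010101011111111100ffffff
172 0000000010011011103111111100ffffff
173 1001001111011143003212111110ffffff
174 5100001000100024100001111100ffffff
175 4322510011101012100cf8011100ffffff
176 322334450001000000affe211110ffffff
177 321313550001001102ffcc300010ffeeef
178 3213134520001002bacbbb337335bbb65c
179 32233355500100029aa988814ddddccbcc
180 32222355500010018888897116acddddbd
181 32222355400000029889853004bcdccd7d
182 33232353200101004444321105cdd66e4d
183 33222331200011011010110026cdcbbc2d
184 3323332e810101100100003436dcdde73f
185 3223421b910001105666645117feeef46f
186 322332b8a20010001333322104edcdd3df
187 44233185620111001010100031988864ff
188 73332754520101010000111121867645ff
189 4222995442001000111110111476663dff
190 2212789a54431001111000002365653fff
191 1122478aa99b3300000101043355555fff
[0.55522118 0.0150855  0.10695073] [-0.21098879  0.05506076 -0.24219493] 0.9998904121723852
0.13 [array([ 12.3, 193.1]), array([ 23.9, 180.8])]
0.14 [array([ 12.2, 190.5]), array([ 23.9, 178.3])]
0.15 [array([ 12.1, 187.9]), array([ 23.8, 175.8])]
```

The near tip is at about row 190 and the far tip at row 177.5, so the tips are at z ≈ 0.142, 36 mm above the reported value. I'll go down 22 mm and grip the body.

Call:
step_arm:
  twist:
    - [0,0,0]
    - [0,0,0]
    - [0,0,0]
    - [0,0,0]
    - [0,0,0]
    - [0,0,0]
    - [0,0,0]
    - [0,0,0]
    - [0,0,0]
    - [0,0,0]
    - [0,0,0]
  offset:
    - [0,0,0.01]
    - [0,0,0.018]
    - [0,0,0.022]
    - [0,0,0.022]
    - [0,0,0.022]
    - [0,0,0.022]
    - [0,0,0.022]
    - [0,0,0.022]
    - [0,0,0.022]
    - [0,0,0.022]
    - [0,0,0.022]
  grip: [0.087,0.087,0.087,0.06,0.05,0.04,0.04,0.04,0.04,0.04,0.04]

```text
clock: 16.4
ee_pos: [0.5555, 0.0155, 0.0843]
ee_rot: [-3.141, -0.001, -0.001]
ft_force: [0.7, 4.3, 1.6]
width: 0.541
grip_force: 30.0
```

It's gripping the 47–48 mm camera body. Pulling up, first part.

Call:
step_arm:
  twist:
    - [0,0,0]
    - [0,0,0]
    - [0,0,0]
    - [0,0,0]
    - [0,0,0]
  offset:
    - [0,-0.0005,-0.01]
    - [0,-0.0005,-0.025]
    - [0,-0.0005,-0.04]
    - [0,-0.0005,-0.05]
    - [0,-0.0005,-0.05]
  grip: [0.04,0.04,0.04,0.04,0.04]

```text
clock: 16.9
ee_pos: [0.5555, 0.0155, 0.1359]
ee_rot: [3.142, 0.0, 0.001]
ft_force: [1.4, 1.8, -2.0]
width: 0.542
grip_force: 30.0
```

Call:
step_arm:
  twist:
    - [0,0,0]
    - [0,0,0]
    - [0,0,0]
    - [0,0,0]
    - [0,0,0]
    - [0,0,0]
    - [0,0,0]
  offset:
    - [0,0,-0.01]
    - [0,0,-0.025]
    - [0,0,-0.04]
    - [0,0,-0.055]
    - [0,0,-0.07]
    - [0,0,-0.08]
    - [0,0,-0.08]
  grip: [0.04,0.04,0.04,0.04,0.04,0.04,0.04]

```text
clock: 17.6
ee_pos: [0.5554, 0.0155, 0.2158]
ee_rot: [3.142, 0.0, 0.001]
ft_force: [1.5, 1.8, -6.4]
width: 0.545
grip_force: 30.0
```

It passed the first stop: the pull has risen to about 6 N at 130 mm. Creeping up to the second stop.

Call:
step_arm:
  twist:
    - [0,0,0]
    - [0,0,0]
    - [0,0,0]
    - [0,0,0]
  offset:
    - [0,0,-0.004]
    - [0,0,-0.007]
    - [0,0,-0.009]
    - [0,0,-0.009]
  grip: [0.04,0.04,0.04,0.04]

```text
clock: 18.0
ee_pos: [0.5552, 0.0155, 0.2231]
ee_rot: [-3.142, -0.0, 0.001]
ft_force: [2.5, 1.6, -6.5]
width: 0.542
grip_force: 30.0
```

Call:
step_arm:
  twist:
    - [0,0,0]
    - [0,0,0]
  offset:
    - [0,0,-0.001]
    - [0,0,-0.001]
  grip: [0.04,0.04]

```text
clock: 18.2
ee_pos: [0.5552, 0.0155, 0.224]
ee_rot: [-3.142, -0.0, 0.001]
ft_force: [2.1, 2.3, -7.5]
width: 0.539
grip_force: 30.0
```

Call:
step_arm:
  twist:
    - [0,0,0]
    - [0,0,0]
  offset:
    - [0,0,-0.0005]
    - [0,0,-0.0005]
  grip: [0.04,0.04]

```text
clock: 18.4
ee_pos: [0.5552, 0.0155, 0.2245]
ee_rot: [-3.142, -0.0, 0.001]
ft_force: [2.3, 2.8, -7.9]
width: 0.543
grip_force: 30.0
```

Call:
step_arm:
  twist:
    - [0,0,0]
    - [0,0,0]
  offset:
    - [0,0,-0.0005]
    - [0,0,-0.0005]
  grip: [0.04,0.04]

```text
clock: 18.6
ee_pos: [0.5551, 0.0155, 0.2246]
ee_rot: [-3.142, -0.0, 0.001]
ft_force: [3.5, 3.2, -10.7]
width: 0.544
grip_force: 30.0
```

Call:
step_arm:
  twist:
    - [0,0,0]
    - [0,0,0]
  offset:
    - [0,0,-0.0005]
    - [0,0,-0.0005]
  grip: [0.04,0.04]

```text
clock: 18.8
ee_pos: [0.555, 0.0155, 0.2247]
ee_rot: [-3.141, -0.0, 0.002]
ft_force: [4.9, 1.1, -14.6]
width: 0.54
grip_force: 30.0
```

Call:
step_arm:
  twist:
    - [0,0,0]
    - [0,0,0]
  offset:
    - [0,0,-0.0005]
    - [0,0,-0.0005]
  grip: [0.04,0.04]

```text
clock: 19.0
ee_pos: [0.5549, 0.0155, 0.2248]
ee_rot: [-3.141, -0.0, 0.002]
ft_force: [6.1, 1.8, -17.8]
width: 0.539
grip_force: 30.0
```

The hard stop is reached: z is flat at 0.2247 (140 mm of rise) and the force is climbing. I'll ease off 0.5 mm, hold, and verify.

Call:
step_arm:
  twist:
    - [0,0,0]
    - [0,0,0]
    - [0,0,0]
    - [0,0,0]
    - [0,0,0]
    - [0,0,0]
    - [0,0,0]
    - [0,0,0]
  offset:
    - [0,0,0.0005]
    - [0,0,0.0005]
    - [0,0,0.0005]
    - [0,0,0.0005]
    - [0,0,0.0005]
    - [0,0,0.0005]
    - [0,0,0.0005]
    - [0,0,0.0005]
  grip: [0.04,0.04,0.04,0.04,0.04,0.04,0.04,0.04]

```text
clock: 19.8
ee_pos: [0.555, 0.0155, 0.2248]
ee_rot: [-3.141, -0.0, 0.002]
ft_force: [4.3, 2.3, -17.1]
width: 0.544
grip_force: 30.0
```

```bash
python3 - <<'E'
from h import *
d=vision.get_image("side");hsv=cv2.cvtColor(d["img"],cv2.COLOR_RGB2HSV)
for v in range(142,198):
    print(v,''.join('%x'%(V//16) for h,s,V in hsv[v,226:254]),''.join('O' if (h<14 and s>140 and V>50) else 'd' if 8<h<28 and s>60 else '.' for h,s,V in hsv[v,266:290]) if v>183 else '')
print({z:proj(d,[.555,.0147,z]).round(1) for z in(.254,.184,.11)})
s=env.read_state();print(s["ee_pos"],s["ft_force"],s["width"])
E
```

```text
142 3222221010000798851013322222 
143 2222220101110453321113323222 
144 2322220110100110110033322222 
145 3222220101011000004643332222 
146 2222231100000466844313323222 
147 3222334001101232412103332232 
148 223332a210010000100103333222 
149 223332a101200110010223322233 
150 222232a100000111011223322223 
151 22f322a100010011100013222322 
152 11f422b100100111010132222222 
153 21a2225100000010004335443332 
154 2222222400100244664096555444 
155 2211222340000231221576555544 
156 2211122232251122145655555444 
157 11be212223336667334444444445 
158 31ab212222227777224443444556 
159 2b677c2222226777124344444563 
160 18abaa2222226776214444455532 
161 19ba96b322226776b33445565422 
162 2676647222226776c24444553222 
163 2555443622226766c23445432221 
164 2555448972226766a14554222221 
165 2a55aa9962226766914542212110 
166 1a8898874221676692543222220f 
167 27776554343367669132224110ff 
168 2445444435546676922211210fff 
169 243444442444666692121100ffff 
170 2344444324446666922210ffffff 
171 243444322544676692100fffffff 
172 24444422244466766210ffffffff 
173 2444433324b36777520fffffffff 
174 24443332
[... 624 characters left out ...]
54346543a6777776566666763d ......dOOOOd..OOO.......
190 789a54445686777776455665663f ......dOOOOOOOOOOd......
191 478aa99a7556777776448455544f .....ddOOOOOOOOOOd......
192 6466788755567777764397eda6cf ....dddOOOOOOOOOOdd.....
193 6333455455557878753785ffffff ....dddOOOOOOOOOOdd.....
194 a233344355556556547874ffffff ....ddddOOOOOOOOOdd.....
195 a32334433455554449978dedfeff ....dOddddddddddddd.....
196 a223344334454554465369ca7aab .....dddddddddddddd.....
197 a122233334344444435888867c67 ......dOOdddddddOd......
{0.254: array([239.5, 153.6]), 0.184: array([240. , 172.8]), 0.11: array([240.4, 191.9])}
[0.5549997  0.01549009 0.22476222] [  4.938956     1.86145773 -15.56459264] 0.5417919655223582
```

Both tubes show fully out: the camera underside is at about row 154 (predicted 153.6) and the tube joint at about row 173 (predicted 172.8). The hold is stable and the cap is in the dish. Handing in.

```bash
python3 -c "
from bench import env
print(env.sign_off())"
```

```text
the job is handed in; nothing more can be done
None
```

The job is handed in: the cap lies open side down in the dish, the button is pressed to its hard stop, and the arm still holds the camera at the second stop with both sections fully out (about 20 s used of 61 s).

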